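# Tap the red wedge home in the pipe cramp

### The job

The red wooden wedge in the pipe cramp is still loose. Pick up the claw hammer, tap the thick end of the wedge with it until the wedge is fully home and goes no further, and then lay the hammer down flat on the bench clear of the cramp. Move the wedge only with the hammer, not with the gripper.

Things in the scene. Friction and masses are not known exactly. Their poses are not given: they have to be found in the camera images.
- hammer: Claw hammer, 310 x 120 x 29 mm, about 0.55 kg, lying flat, loose. Origin mid-length on its underside, z up, y along the shaft to its free end (+155). Wooden shaft 20 mm wide, its axis at x=-8, z=14; balance point y=-36. Dark head at y=-154 to -126: striking face (28 mm round) looks to -x, centre (-60, -140, 14); claw points to +x. Shaft free to grip for y > -95, best y=-90 to -30 (mm)
- wedge: Red wedge in the cramp's slot, 190 long, 26 high, 38 wide at the thick end, 18 at the tip (mm). Origin at the centre of the thick end face, the face to tap, 29 mm above the bench; x points to the tip, the way to drive it; z up. Guided: slides along x only, drags with 4 N plus 30 N per m/s, stays put, stops hard when home. Starts 30 to 45 mm short; home, it stands 20 mm out of the cramp
- cramp: Fixed wooden pipe cramp: plywood base x=-85 to 85, y=-45 to 76, 14 thick (mm), with tapered cheek at -y, wedge slot, packing strip, blue pipe, fence at +y; top at 48 mm. Origin on the bench, mid-length, under the wedge's line; x the way the wedge is driven, z up. With the wedge home its origin is at (-105, 0, 29) here and its tip flush with the far end. Open bench lies before its -x end

How it is judged:
By the outcome, as a careful person would: the job done as asked, in the order asked, and still so for the second after the job is handed in, with the robot touching nothing.
It also fails if it takes over 48 s, if anything falls off the work surface, if the arm or the gripper's body presses on something with over 40 N, if the wrist force passes 120 N, or if a joint passes its speed limit or range.

### The arm

A 7-joint arm with a two-finger parallel gripper is mounted at the origin on a cart in front of the work surface, level with it; the furniture and walls round the work are solid. World frame = base frame: x ahead of the robot, y to its left, z up, the work surface at z = 0. Lengths are in m, angles in degrees, forces in N, time in s.
With the tool pointing down it reaches from about 0.425 to 0.95 m from the base axis. Payload 4.7 kg.
Tool frame: the origin (TCP) lies midway between the tips of the shut fingers; the grasp point (between the pads) lies 19 mm behind it; z points along the fingers, y is the line along which they close (so a half turn about z gives the same grasp; the last joint's range is limited). The gripper opens to 85 mm and grips with 20 to 120 N. Pads are 22 mm wide; open, the fingers measure 114 mm over their backs; the gripper's body (76 mm by 85 mm) begins 54 mm behind the grasp point. The pads swing forward as they close: fully open they stand 13 mm farther back than shut.
Start: joints at [73.688, 26.849, -2.785, 87.806, 1.381, 65.374, -4.715], TCP at [0.171, -0.653, 0.201] pointing down, gripper open.
Joint ranges: [-148.3, 148.3], [-19.14, 114.17], [-79.39, 73.82], [5.75, 140.21], [-59.74, 239.74], [12.07, 113.84], [-152.46, 152.46]. Speed limits (degrees/s): [147.25, 147.25, 180, 180, 180, 180, 180].

### API

Orientations are given as [roll, pitch, yaw] about the fixed x, y, z axes, in that order (R = Rz(yaw) Ry(pitch) Rx(roll)).
In Python, from rig import ctrl, viewer, finish_job gives the robot as it stands.
- The arm moves only by the tool step_arm, never from a script. Its argument "steps" is a list that holds one entry, the list of rows, each a list of 7 numbers: the shift along the tool's x, y, z in cm, then the turn, a rotation vector about the tool's x, y, z in rad, then the finger opening in cm, from 0 to 8.54. A call has 1 to 12 rows; each row shifts and turns the commanded pose from where the row before left it, along the tool's axes as they then stand; what a row does not reach is not made up. A row lasts 1/10 s, in which the tool goes at most 50 mm and 8.59 degrees, less where a joint would pass 70% of its speed; a pose out of reach is approached as far as the arm can. A call is refused whole if a number of a shift passes 5 or a number of a turn 0.15, either way. A call with a gripper value outside its range is refused whole. The fingers move at their own pace and stop on an object; "force" is the grip in N (left out, the last holds). Time passes only in rows, so rows that do not move let the fingers close. It gives the time, the measured TCP pose, the force, the opening and the grip force at its end, in the units of the state.
- ctrl.sense(): the state, without advancing time (a new reading comes with each control period).
- viewer.grab_frame(name): name is "side" or "top" or "wrist"; returns a dict with "color" (384x512x3 uint8, red, green, blue), "z_map" (384x512 float32, m along the optical axis (not along the pixel's ray), 0 where there is no reading), "fx", "fy", "cx", "cy" (pixels), "k1" (the pictures are not rectified: a ray, as slopes to the right and down, at radius r is drawn at 1 + k1 r^2 times it, then the intrinsics apply), "rvec" (rotation vector, rad) and "tvec" (3), from world to camera coordinates, as OpenCV has them; the wrist camera has in their place "mount" (4x4, takes a point from camera to tool coordinates, whose origin is the TCP and whose axes are the flange's). Camera axes: x right, y down, z forward; pixel columns grow to the right and rows downward; lengths in m; the calibration is good to about 2 mm. A picture is of the moment at which its call begins: read the wrist's pose just before it.
- finish_job(): hands the job in; it is judged then, once.
The state is a dict: "t": time; "joint_positions": joint angles; "qd": joint speeds; "effort": joint torques, N m; "position": TCP position; "tcp_rot": TCP orientation; "contact_force": force on the tool from outside, world axes, zero at the start; "moment": the same for the moment, N m; "opening": opening from 0.0 (shut) to 1.0 (fully open); "grip_force": force on a finger pad.
Only numpy, scipy, OpenCV 4.12 (cv2) and the standard library are available. Lean on these libraries where they do the work, as an engineer would, in place of code of your own. Each camera call takes 0.05 s, during which the arm holds its last target. There are 200 camera calls.

## Working session

There is one attempt and no reset: what is moved stays moved. The work goes in short steps, Python scripts to look and compute and a tool call to move; the robot and the scene stay as the last step left them, time stands still between calls to the robot, and variables do not carry over. Pictures are saved under pics/ and viewed, at most 10 in all, crops included, and the job is handed in when it is done.

Besides the shell and the picture viewer there is one more tool, called after "Emit:" as name([rows], argument=value, ...), one row to a line, values as JSON. step_arm: Moves the arm, as the interface text tells. Its arguments: {"type":"object","properties":{"steps":{"type":"array"},"force":{"type":"number"}},"required":["steps"]}

```bash
mkdir -p pics; ls; cat > h.py <<'E'
import numpy as np, cv2
from scipy.spatial.transform import Rotation as R
from rig import ctrl, viewer, finish_job
def grab(n,f=None):
    s=ctrl.sense(); d=viewer.grab_frame(n); d['s']=s
    if n=='wrist':
        T=np.eye(4); T[:3,:3]=R.from_euler('xyz',s['tcp_rot'],degrees=True).as_matrix(); T[:3,3]=s['position']
        d['T']=T@d['mount']
    else:
        M=np.eye(4); M[:3,:3]=cv2.Rodrigues(np.array(d['rvec'],float))[0]; M[:3,3]=np.ravel(d['tvec']); d['T']=np.linalg.inv(M)
    if f: np.savez('pics/'+f+'.npz',**{k:v for k,v in d.items() if k!='s'}); cv2.imwrite('pics/'+f+'.png',d['color'][:,:,::-1])
    return d
def world(d,u,v,z=None):
    "pixel -> world; by plane height z if given, else by depth"
    x=np.array([(u-d['cx'])/d['fx'],(v-d['cy'])/d['fy']]); y=x.copy()
    for _ in range(20): y=x/(1+d['k1']*(y@y))
    ray=np.array([y[0],y[1],1.]); T=d['T']
    if z is None:
        k=d['z_map'][int(round(v)),int(round(u))]
    else:
        k=(z-T[2,3])/(T[:3,:3]@ray)[2]
    return T[:3,:3]@(ray*k)+T[:3,3]
E
python3 - <<'E'
from h import *
for n in('top','side','wrist'): grab(n,n+'0')
a=[cv2.imread(f'pics/{n}0.png') for n in('top','side')]
cv2.imwrite('pics/ts0.png',cv2.resize(np.hstack(a),(800,300)))
cv2.imwrite('pics/top0b.png',cv2.resize(a[0],(800,600),interpolation=cv2.INTER_CUBIC))
s=ctrl.sense();print(s)
E
```

```text
pics
{'t': 0.15, 'joint_positions': array([73.68838356, 26.88880334, -2.7819103 , 87.8558705 ,  1.38165731,
       65.3750894 , -4.71378904]), 'qd': array([ 0.00124037, -0.16971436, -0.07623755, -0.21327605,  0.02383273,
       -0.05602578, -0.03705896]), 'effort': array([ 1.43678710e-03, -5.10766554e+01, -4.60853800e-02, -2.37979048e+01,
        1.07823449e-02,  5.39933302e-03,  3.13703163e-05]), 'position': array([ 0.170651 , -0.6525842,  0.2000933]), 'tcp_rot': array([-1.79913908e+02,  4.44917984e-03,  1.46570628e+01]), 'contact_force': array([ 0.21547721, -0.75798469,  0.34021699]), 'moment': array([0.03255422, 0.01664216, 0.01138314]), 'grip_force': 0.0, 'opening': 0.9982632269309375}
```

View pics/top0b.png

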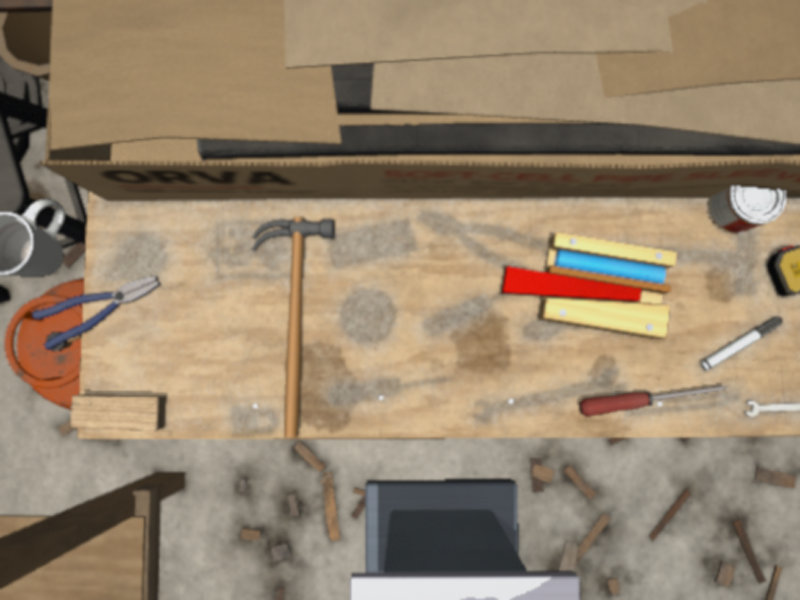

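```bash
python3 - <<'E'
from h import *
d=dict(np.load('pics/top0.npz'))
np.set_printoptions(precision=4,suppress=True)
for n,u,v,z in [('face',334,228,.014),('shaft near head',297,250,.024),('shaft mid',295,330,.024),('free end',292,436,.014),
 ('wedge thick top far',506,267,.042),('wedge thick near',503,292,.042),('wedge tip',640,296,.042),('cheek nl',544,318,.048),('cheek nr',665,335,.048),('fence fl',556,234,.048),('fence fr',676,253,.048),('box front bottom',400,198,0),('can',745,205,None),('bench near',400,438,0)]:
    u*=.64;v*=.64
    print(n,world(d,u,v,z) if z is not None else '',world(d,u,v))
E
```

```text
face [0.6404 0.1827 0.014 ] [0.6402 0.1826 0.0148]
shaft near head [0.6069 0.234  0.024 ] [0.6069 0.234  0.024 ]
shaft mid [0.4935 0.2354 0.024 ] [0.4935 0.2354 0.0239]
free end [0.3462 0.2396 0.014 ] [0.3474 0.2376 0.0259]
wedge thick top far [ 0.5785 -0.059   0.042 ] [ 0.5784 -0.0588  0.043 ]
wedge thick near [ 0.5437 -0.0541  0.042 ] [ 0.5454 -0.0564  0.0263]
wedge tip [ 0.5372 -0.2436  0.042 ] [ 0.5399 -0.2527  0.0155]
cheek nl [ 0.5071 -0.1086  0.048 ] [ 0.5094 -0.1157  0.0132]
cheek nr [ 0.483  -0.2736  0.048 ] [ 0.4829 -0.2734  0.0488]
fence fl [ 0.6235 -0.1283  0.048 ] [ 0.623  -0.1278  0.0504]
fence fr [ 0.5962 -0.2941  0.048 ] [ 0.6036 -0.3124  0.0027]
box front bottom [0.6873 0.0878 0.    ] [ 0.6876  0.0878 -0.0012]
can  [ 0.6586 -0.3837  0.0697]
bench near [0.3416 0.0891 0.    ] [ 0.3415  0.0891 -0.0017]
```

View pics/side0.png

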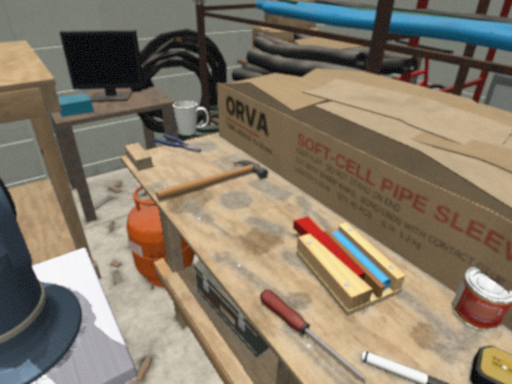

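Emit:
step_arm([
  [[0, 0, 0, 0, 0, 0.137, 8.5], [0, 0, 0, 0, 0, 0.137, 8.5], [2.7, -3.5, 0, 0, 0, 0, 8.5], [2.7, -3.5, 0, 0, 0, 0, 8.5], [2.7, -3.5, 0, 0, 0, 0, 8.5], [2.7, -3.5, 0, 0, 0, 0, 8.5], [2.7, -3.5, 0, 0, 0, 0, 8.5], [2.7, -3.5, 0, 0, 0, 0, 8.5], [2.7, -3.5, 0, 0, 0, 0, 8.5], [2.7, -3.5, 0, 0, 0, 0, 8.5], [2.7, -3.5, 0, 0, 0, 0, 8.5], [2.7, -3.5, 0, 0, 0, 0, 8.5]],
])

```text
t: 1.35
position: [0.4479, -0.3064, 0.2009]
tcp_rot: [180.0, 0.0, -1.1]
contact_force: [1.0, -1.9, 0.2]
opening: 0.993
grip_force: 0.0
```

Emit:
step_arm([
  [[0.8, -4.5, 0.4, 0, 0, 0, 8.5], [0.8, -4.5, 0.4, 0, 0, 0, 8.5], [0.8, -4.5, 0.4, 0, 0, 0, 8.5], [0.8, -4.5, 0.4, 0, 0, 0, 8.5], [0.8, -4.5, 0.4, 0, 0, 0, 8.5], [0.8, -4.5, 0.4, 0, 0, 0, 8.5], [0.8, -4.5, 0.4, 0, 0, 0, 8.5], [0.8, -4.5, 0.4, 0, 0, 0, 8.5], [0.8, -4.5, 0.4, 0, 0, 0, 8.5], [0.8, -4.5, 0.4, 0, 0, 0, 8.5], [0.8, -4.5, 0.4, 0, 0, 0, 8.5], [0, 0, 0, 0, 0, 0, 8.5]],
])

```text
t: 2.55
position: [0.5431, 0.1936, 0.1565]
tcp_rot: [-179.7, 0.0, -0.4]
contact_force: [-0.2, -1.3, -0.3]
opening: 0.995
grip_force: 0.0
```

```bash
python3 - <<'E'
from h import *
d=grab('wrist','wr1');s=ctrl.sense();print(s['position'],s['tcp_rot'],s['joint_positions'])
E
```

```text
[0.54329604 0.18937955 0.15634817] [-1.79906153e+02  6.64884809e-02 -6.63209805e-01] [  -4.36979212   22.07019894  -24.40829192  103.47723952   10.56609335
   56.72400537 -123.68781804]
```

View pics/wr1.png

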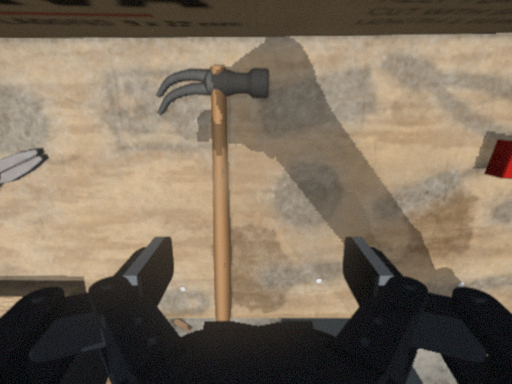

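```bash
python3 - <<'E'
from h import *
d=dict(np.load('pics/wr1.npz'))
for u,v,z in [(219.5,110,.024),(222.5,300,.024),(221,230,.024),(269,83,.014)]: print(world(d,u,v,z),world(d,u,v))
E
```

```text
[0.61232126 0.23248314 0.024     ] [0.61233018 0.23290423 0.02083416]
[0.38674167 0.23848163 0.024     ] [0.38834203 0.23815038 0.02616921]
[0.47991396 0.23650939 0.024     ] [0.48015324 0.23642837 0.02455405]
[0.6386612  0.18168772 0.014     ] [ 0.64000927  0.18117816 -0.00159285]
```

Emit:
step_arm([
  [[0.9, -2.2, 0, 0, 0, 0.015, 8.5], [0.8, -2.2, 0, 0, 0, 0, 8.5], [0, 0, 2.5, 0, 0, 0, 8.5], [0, 0, 2.5, 0, 0, 0, 8.5], [0, 0, 2.5, 0, 0, 0, 8.5], [0, 0, 2.5, 0, 0, 0, 8.5], [0, 0, 1.5, 0, 0, 0, 8.5], [0, 0, 0, 0, 0, 0, 8.5], [0, 0, 0, 0, 0, 0, 8.5]],
])

```text
t: 3.5
position: [0.5628, 0.2285, 0.0424]
tcp_rot: [-180.0, -0.0, -1.9]
contact_force: [-0.4, -0.1, 0.7]
opening: 0.996
grip_force: 0.0
```

```bash
python3 - <<'E'
from h import *
s=ctrl.sense();print(s['position'],s['tcp_rot'],s['joint_positions'])
E
```

```text
[0.56279457 0.22848534 0.04243371] [-1.79997271e+02 -3.79770451e-02 -1.94366434e+00] [ -10.15143909   32.40732366  -21.65327415  104.48510586   15.96264186
   46.06563327 -131.84334945]
```

Emit:
step_arm([
  [[-0.2, -0.5, 1, 0, 0, 0, 8.5], [0, 0, 1, 0, 0, 0, 8.5], [0, 0, 1, 0, 0, 0, 8.5], [0, 0, 0.8, 0, 0, 0, 8.5], [0, 0, 0, 0, 0, 0, 8.5], [0, 0, 0, 0, 0, 0, 3], [0, 0, 0, 0, 0, 0, 3], [0, 0, 0, 0, 0, 0, 3], [0, 0, 0, 0, 0, 0, 3]],
], force=100)

```text
t: 4.4
position: [0.5607, 0.234, 0.0043]
tcp_rot: [-180.0, -0.0, -1.9]
contact_force: [0.1, 0.4, -0.2]
opening: 0.354
grip_force: 0.0
```

Emit:
step_arm([
  [[0, 0, 0, 0, 0, 0, 0], [0, 0, 0, 0, 0, 0, 0], [0, 0, 0, 0, 0, 0, 0], [0, 0, 0, 0, 0, 0, 0]],
], force=100)

```text
t: 4.8
position: [0.5605, 0.2339, 0.0039]
tcp_rot: [180.0, -0.0, -1.9]
contact_force: [-1.3, 0.4, 1.2]
opening: -0.001
grip_force: 0.0
```

```bash
python3 - <<'E'
from h import *
a=grab('wrist','wr2')['color'];b=grab('side','sd2')['color']; c=grab('top','tp2')['color']
b=cv2.resize(b[100:260,60:380],(512,256)); c=cv2.resize(c[90:290,100:370],(288,213))
o=np.zeros((512,800,3),np.uint8); o[:256,:512]=b; o[:213,512:]=c; o[256:,:341]=cv2.resize(a,(341,256)); 
cv2.imwrite('pics/m2.png',o[:,:,::-1]); print(ctrl.sense())
E
```

```text
{'t': 4.95, 'joint_positions': array([ -11.62074308,   35.37084363,  -20.49075194,  105.60538648,
         17.58815341,   42.13062851, -133.69995863]), 'qd': array([-0.08110738, -0.05237653, -0.07784196,  0.03015946, -0.06210067,
       -0.01784842, -0.04705117]), 'effort': array([ 3.49847280e-03, -5.03792918e+01, -4.47749868e+00, -1.67481977e+01,
        8.20523623e-03,  8.33303438e-04, -2.50448238e-05]), 'position': array([0.56046184, 0.23392   , 0.00390007]), 'tcp_rot': array([ 1.79997369e+02, -3.46361526e-03, -1.90309475e+00]), 'contact_force': array([-0.30999557,  0.49623296,  0.5832319 ]), 'moment': array([-0.02142332,  0.0116919 , -0.01622807]), 'grip_force': 0.0, 'opening': 0.00219382364952645}
```

View pics/m2.png

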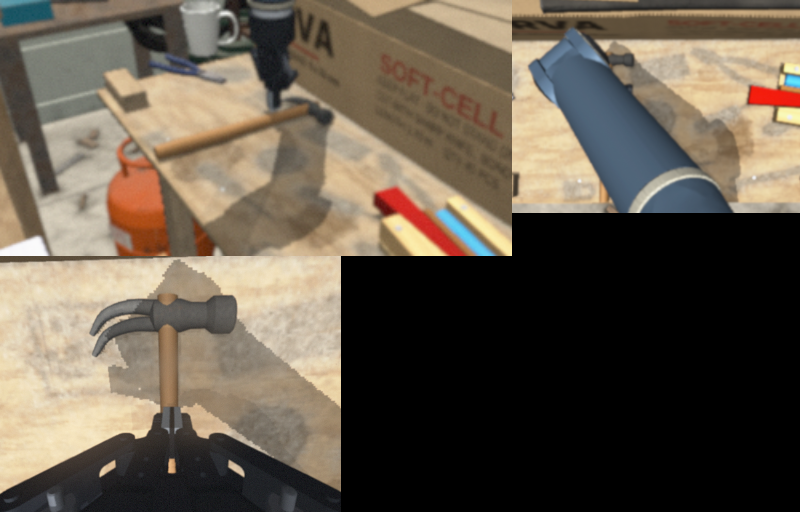

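```bash
python3 - <<'E'
from h import *
np.set_printoptions(precision=4,suppress=True)
d=dict(np.load('pics/wr2.npz'))
for v in (160,190,215,222,228,235,245,255,300,315):
    print(v,[world(d,u,v).round(3).tolist() for u in (246,252,257,262,268)])
a=cv2.resize(d['color'][180:340,160:360],(800,640))[:600]
s=dict(np.load('pics/sd2.npz'))['color'][130:230,180:310]
cv2.imwrite('pics/m3.png',cv2.resize(np.hstack([d['color'][200:300,190:320],s]),(800,308),interpolation=cv2.INTER_CUBIC)[:,:,::-1])
E
```

```text
160 [[0.603, 0.239, 0.021], [0.603, 0.235, 0.023], [0.603, 0.233, 0.022], [0.603, 0.23, 0.02], [0.599, 0.226, -0.002]]
190 [[0.587, 0.239, 0.022], [0.587, 0.236, 0.023], [0.586, 0.233, 0.022], [0.586, 0.23, 0.02], [0.58, 0.226, -0.001]]
215 [[0.572, 0.24, 0.022], [0.572, 0.236, 0.023], [0.571, 0.234, 0.022], [0.57, 0.231, 0.02], [0.563, 0.227, -0.001]]
222 [[0.567, 0.24, 0.021], [0.568, 0.237, 0.024], [0.567, 0.234, 0.022], [0.567, 0.231, 0.021], [0.558, 0.227, -0.0]]
228 [[0.572, 0.239, 0.041], [0.572, 0.236, 0.041], [0.572, 0.234, 0.041], [0.571, 0.231, 0.04], [0.571, 0.228, 0.041]]
235 [[0.571, 0.239, 0.049], [0.571, 0.236, 0.049], [0.571, 0.234, 0.049], [0.571, 0.231, 0.049], [0.571, 0.228, 0.049]]
245 [[0.571, 0.238, 0.059], [0.571, 0.236, 0.059], [0.571, 0.234, 0.059], [0.571, 0.231, 0.06], [0.571, 0.229, 0.06]]
255 [[0.572, 0.238, 0.07], [0.571, 0.236, 0.068], [0.571, 0.234, 0.068], [0.572, 0.231, 0.07], [0.571, 0.229, 0.069]]
300 [[0.571, 0.237, 0.097], [0.558, 0.236, 0.08], [0.551, 0.234, 0.071], [0.558, 0.232, 0.08], [0.568, 0.23, 0.094]]
315 [[0.566, 0.237, 0.098], [0.551, 0.236, 0.08], [0.505, 0.236, 0.024], [0.505, 0.233, 0.023], [0.552, 0.23, 0.082]]
```

View pics/m3.png

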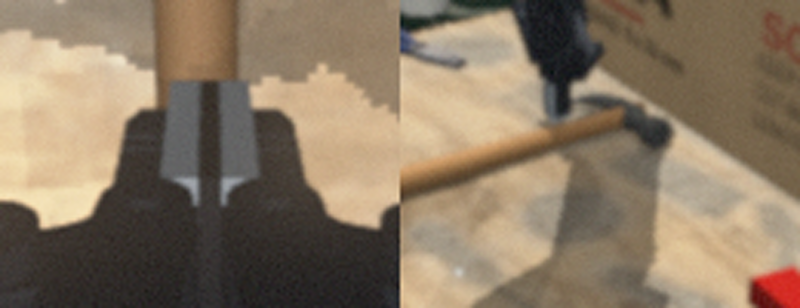

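```bash
python3 - <<'E'
from h import *
np.set_printoptions(precision=4,suppress=True)
d=dict(np.load('pics/sd2.npz'))
for v in range(156,178,2): print(v,[world(d,u,v).round(3).tolist() for u in (228,230,232,234)])
E
```

```text
156 [[0.545, 0.222, 0.077], [0.549, 0.219, 0.078], [0.546, 0.203, 0.085], [0.549, 0.198, 0.086]]
158 [[0.547, 0.227, 0.069], [0.552, 0.223, 0.069], [0.544, 0.201, 0.08], [0.563, 0.221, 0.067]]
160 [[0.549, 0.23, 0.061], [0.552, 0.224, 0.062], [0.555, 0.218, 0.064], [0.561, 0.218, 0.063]]
162 [[0.549, 0.23, 0.054], [0.553, 0.226, 0.055], [0.553, 0.216, 0.059], [0.561, 0.218, 0.056]]
164 [[0.548, 0.229, 0.049], [0.553, 0.226, 0.049], [0.554, 0.218, 0.052], [0.56, 0.217, 0.051]]
166 [[0.549, 0.231, 0.042], [0.553, 0.227, 0.042], [0.555, 0.218, 0.046], [0.561, 0.219, 0.044]]
168 [[0.549, 0.231, 0.035], [0.553, 0.226, 0.037], [0.558, 0.225, 0.036], [0.565, 0.226, 0.033]]
170 [[0.578, 0.28, -0.002], [0.582, 0.276, -0.001], [0.562, 0.232, 0.025], [0.569, 0.232, 0.023]]
172 [[0.551, 0.234, 0.021], [0.554, 0.228, 0.023], [0.56, 0.229, 0.02], [0.567, 0.228, 0.019]]
174 [[0.546, 0.227, 0.019], [0.553, 0.228, 0.016], [0.559, 0.226, 0.015], [0.566, 0.228, 0.013]]
176 [[0.547, 0.228, 0.012], [0.553, 0.228, 0.01], [0.558, 0.225, 0.01], [0.565, 0.226, 0.007]]
```

The side and wrist depth maps agree: the shut tips are at z≈0.033, about 29 mm higher than the reported TCP of 0.004. The fingers closed above the shaft. I'll open, go about 27 mm lower and watch the force.

Emit:
step_arm([
  [[0, 0, 0, 0, 0, 0, 6], [0, 0, 0, 0, 0, 0, 6], [0, 0, 0, 0, 0, 0, 6], [0, 0, 0, 0, 0, 0, 6], [0, 0, 0, 0, 0, 0, 6], [0, 0, 0.8, 0, 0, 0, 6], [0, 0, 0.8, 0, 0, 0, 6], [0, 0, 0.6, 0, 0, 0, 6], [0, 0, 0.4, 0, 0, 0, 6], [0, 0, 0, 0, 0, 0, 6]],
], force=100)

```text
t: 5.95
position: [0.5598, 0.2336, -0.0231]
tcp_rot: [180.0, 0.1, -1.9]
contact_force: [1.0, 0.1, -0.1]
opening: 0.702
grip_force: 0.0
```

Emit:
step_arm([
  [[0, 0, 0, 0, 0, 0, 2.6], [0, 0, 0, 0, 0, 0, 2.6], [0, 0, 0, 0, 0, 0, 2.6], [0, 0, 0, 0, 0, 0, 0], [0, 0, 0, 0, 0, 0, 0], [0, 0, 0, 0, 0, 0, 0], [0, 0, 0, 0, 0, 0, 0]],
], force=100)

```text
t: 6.65
position: [0.5609, 0.2348, -0.0212]
tcp_rot: [-179.9, -0.1, -1.9]
contact_force: [-1.4, 0.9, 6.0]
opening: 0.17
grip_force: 98.7
```

Emit:
step_arm([
  [[0, 0, 0, 0, 0, 0, 4], [0, 0, 0, 0, 0, 0, 4], [0, 0, 0, 0, 0, 0, 4], [0, 0, 0.3, 0, 0, 0, 4], [0, 0, 0.2, 0, 0, 0, 4], [0, 0, 0.1, 0, 0, 0, 4], [0, 0, 0, 0, 0, 0, 4]],
], force=60)

```text
t: 7.35
position: [0.5602, 0.2338, -0.0285]
tcp_rot: [180.0, 0.0, -1.9]
contact_force: [-1.3, 0.5, -0.8]
opening: 0.467
grip_force: 0.0
```

Emit:
step_arm([
  [[0, 0, 0, 0, 0, 0, 2.4], [0, 0, 0, 0, 0, 0, 2.4], [0, 0, 0, 0, 0, 0, 2.1], [0, 0, 0, 0, 0, 0, 1.8], [0, 0, 0, 0, 0, 0, 0], [0, 0, 0, 0, 0, 0, 0], [0, 0, 0, 0, 0, 0, 0]],
], force=60)

```text
t: 8.05
position: [0.5606, 0.2344, -0.0277]
tcp_rot: [-180.0, -0.0, -1.9]
contact_force: [0.1, 1.5, 3.1]
opening: 0.186
grip_force: 58.8
```

Emit:
step_arm([
  [[0, 0, 0, 0, 0, 0, 0], [0, 0, 0, 0, 0, 0, 0], [0, 0, -0.5, 0, 0, 0, 0], [0, 0, -1, 0, 0, 0, 0], [0, 0, -1, 0, 0, 0, 0], [0, 0, -1, 0, 0, 0, 0], [0, 0, -0.5, 0, 0, 0, 0], [0, 0, 0, 0, 0, 0, 0], [0, 0, 0, 0, 0, 0, 0]],
], force=110)

```text
t: 8.95
position: [0.5604, 0.2337, 0.012]
tcp_rot: [180.0, -0.0, -1.9]
contact_force: [-0.7, -0.3, -4.1]
opening: 0.173
grip_force: 107.8
```

```bash
python3 - <<'E'
from h import *
np.set_printoptions(precision=4,suppress=True)
w=grab('wrist','wr4'); d=grab('side','sd4')
a=cv2.resize(w['color'],(400,300)); b=cv2.resize(d['color'][110:260,100:300],(400,300))
cv2.imwrite('pics/m4.png',np.hstack([a,b])[:,:,::-1])
print(ctrl.sense()['moment'],ctrl.sense()['contact_force'],ctrl.sense()['opening'])
for u,v in [(256,110),(256,160),(256,190),(256,215)]: print(world(w,u,v))
E
```

```text
[ 0.0315 -0.127  -0.0085] [ 0.2529  0.0861 -5.1231] 0.17391494457116302
[0.6289 0.2319 0.062 ]
[0.6085 0.2326 0.0632]
[0.5951 0.233  0.0626]
[0.5836 0.2334 0.063 ]
```

View pics/m4.png

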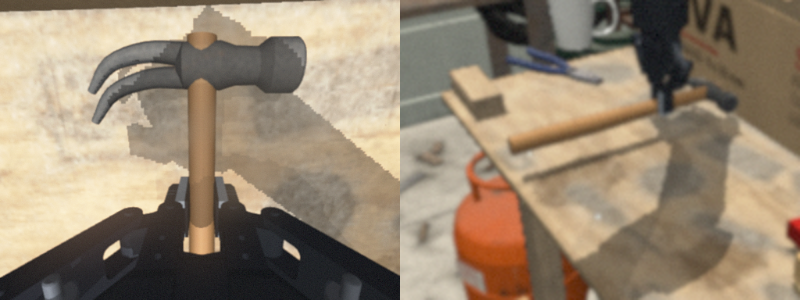

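```bash
cat > tgt.py <<'E'
from h import *
np.set_printoptions(precision=4,suppress=True)
w=dict(np.load('pics/wr4.npz'))
f=np.array([world(w,390.5,82,.053),world(w,390.5,66,.053),world(w,390,116,.053),world(w,275,130,.063),world(w,245,130,.063)]);print(f)
p=np.array([.5604,.2337]);yaw=np.radians(-1.9)
rot=lambda a:np.array([[np.cos(a),-np.sin(a)],[np.sin(a),np.cos(a)]])
loc=rot(-yaw)@((f[1]+f[2])[:2]/2-p);print('face loc',loc)
E
python3 - <<'E'
from tgt import *
y2=np.radians(-8.7); drive=rot(y2)@[0,-1]; thick=np.array([.561,-.0565])
for gap in(.03,0,-.04): print(gap,thick-drive*gap-rot(y2)@loc)
E
```

```text
[[0.6384 0.1741 0.053 ]
 [0.6448 0.1747 0.053 ]
 [0.6244 0.1729 0.053 ]
 [0.6207 0.2243 0.063 ]
 [0.6211 0.2367 0.063 ]]
face loc [ 0.0761 -0.0574]
0.03 [0.499  0.0414]
0 [0.4944 0.0118]
-0.04 [ 0.4884 -0.0278]
```

Emit:
step_arm([
  [[0, 0, 0, 0, 0, 0.06, 0], [0, 0, 0, 0, 0, 0.06, 0], [-0.4, 2, 0, 0, 0, 0, 0], [-0.5, 3, 0, 0, 0, 0, 0], [-0.5, 3, 0, 0, 0, 0, 0], [-0.5, 3, 0, 0, 0, 0, 0], [-0.4, 3, 0, 0, 0, 0, 0], [-0.4, 3, 0.6, 0, 0, 0, 0], [-0.4, 2, 0.6, 0, 0, 0, 0], [0, 1, 0.6, 0, 0, 0, 0], [0, 0, 0.6, 0, 0, 0, 0], [0, 0, 0, 0, 0, 0, 0]],
])

```text
t: 10.25
position: [0.4994, 0.0422, -0.0128]
tcp_rot: [-179.9, 0.0, -8.7]
contact_force: [-1.0, -0.3, -4.3]
opening: 0.172
grip_force: 108.1
```

```bash
python3 - <<'E'
from h import *
np.set_printoptions(precision=4,suppress=True)
w=grab('wrist','wr5'); s=w['s']; print(s['position'],s['tcp_rot'],s['joint_positions'],s['moment'])
d=grab('side','sd5')
a=cv2.resize(w['color'],(512,384)); b=cv2.resize(d['color'][130:330,200:400],(288,288)); b=np.vstack([b,np.zeros((96,288,3),np.uint8)])
cv2.imwrite('pics/m5.png',np.hstack([a,b])[:,:,::-1])
E
```

```text
[ 0.4994  0.0422 -0.0128] [-179.9479    0.0363   -8.724 ] [   5.1583   29.5802  -18.5171  120.3405   16.8407   32.513  -124.1269] [-0.0192 -0.0587 -0.0165]
```

View pics/m5.png

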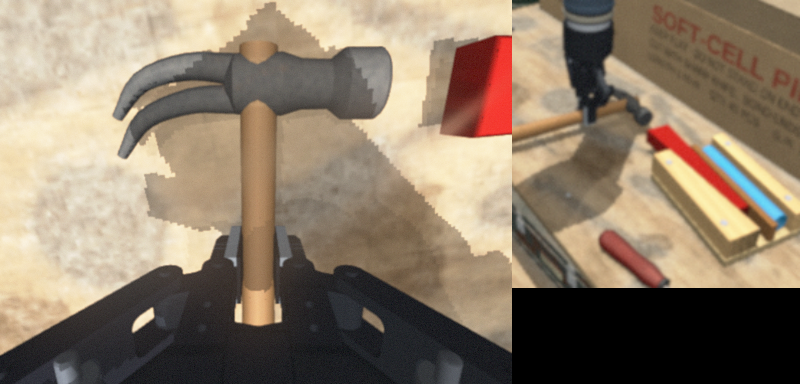

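```bash
python3 - <<'E'
from h import *
np.set_printoptions(precision=4,suppress=True)
w=dict(np.load('pics/wr5.npz'))
Rm=R.from_euler('xyz',[180,0,-8.72],degrees=True).as_matrix();p=np.array([.4994,.0422,-.0128])
for n,u,v,z in [('face far',386,48,.029),('face near',386,117,.029),('face',391,82,.029),('wedge far top',485,37,.042),('wedge near top',478,135,.042),('wedge bot far',452,45,.016),('wedge bot near',441,133,.016),('head top',360,70,None),('shaft',258,150,None),('shaft2',258,250,None),('wedge top',500,90,None)]:
    q=world(w,u,v,z);print(n,q,'tool',Rm.T@(q-p))
E
```

```text
face far [ 0.5834 -0.0245  0.029 ] tool [ 0.0931  0.0532 -0.0418]
face near [ 0.5557 -0.0237  0.029 ] tool [ 0.0657  0.0566 -0.0418]
face [ 0.5699 -0.0262  0.029 ] tool [ 0.08    0.0569 -0.0418]
wedge far top [ 0.5798 -0.0545  0.042 ] tool [ 0.0941  0.0834 -0.0548]
wedge near top [ 0.5442 -0.0541  0.042 ] tool [ 0.0589  0.0884 -0.0548]
wedge bot far [ 0.5816 -0.0593  0.016 ] tool [ 0.0967  0.0878 -0.0288]
wedge bot near [ 0.5429 -0.0554  0.016 ] tool [ 0.0578  0.0899 -0.0288]
head top [ 0.5757 -0.0092  0.0413] tool [ 0.0832  0.0393 -0.0541]
shaft [0.5511 0.0338 0.0373] tool [ 0.0523  0.0005 -0.0501]
shaft2 [0.5053 0.0408 0.0384] tool [ 0.0061  0.0005 -0.0512]
wedge top [ 0.5602 -0.062   0.0411] tool [ 0.0759  0.0938 -0.0539]
```

Emit:
step_arm([
  [[0, 1, 0, 0, 0, 0, 0], [0, 1.5, 0, 0, 0, 0, 0], [0, 1.5, 0, 0, 0, 0, 0], [0, 1, 0, 0, 0, 0, 0], [0, -1.5, 0, 0, 0, 0, 0], [0, -1.5, 0, 0, 0, 0, 0], [0, 0, 0, 0, 0, 0, 0]],
])

```text
t: 11.05
position: [0.4969, 0.0223, -0.0117]
tcp_rot: [-179.9, -0.1, -8.7]
contact_force: [0.3, 0.2, -4.5]
opening: 0.171
grip_force: 108.4
```

```bash
cat > m.py <<'E'
from h import *
import sys
np.set_printoptions(precision=4,suppress=True)
w=grab('wrist',sys.argv[1]); s=w['s']; p=s['position'];Rm=R.from_euler('xyz',s['tcp_rot'],degrees=True).as_matrix()
c=w['color'].astype(int); m=((c[...,0]>130)&(c[...,1]<70)&(c[...,2]<70)).astype(np.uint8)
print(p,s['tcp_rot'],s['moment'],s['contact_force'],s['opening'])
# points on wedge top/end by depth, in tool coords
v,u=np.nonzero(m); k=np.random.default_rng(0).choice(len(u),min(3000,len(u)),False)
P=np.array([world(w,a,b) for a,b in zip(u[k],v[k])]); P=P[(P[:,2]>.036)&(P[:,2]<.05)]
Q=(P-p)@Rm; e=np.percentile(Q[:,1],1); sel=Q[:,1]<e+.006
print('wedge thick end tool y',e,'world',P[np.argmin(abs(Q[:,1]-e))],'x range',Q[sel,0].min(),Q[sel,0].max())
E
python3 m.py wr6
```

```text
[ 0.4969  0.0223 -0.0117] [-179.935    -0.074    -8.6721] [-0.0054 -0.1644 -0.0118] [ 0.2983  0.1804 -4.5167] 0.17090079104525166
wedge thick end tool y 0.08398818223965655 world [ 0.5692 -0.0738  0.0403] x range 0.05764072505692869 0.09441010759159184
```

Emit:
step_arm([
  [[0, 0.7, 0.1, 0, 0, 0, 0], [0, 1.3, 0, 0, 0, 0, 0], [0, 1.3, 0, 0, 0, 0, 0], [0, 0.9, 0, 0, 0, 0, 0], [0, -1.2, 0, 0, 0, 0, 0], [0, -1.3, 0, 0, 0, 0, 0], [0, 0, 0, 0, 0, 0, 0]],
])

```text
t: 11.8
position: [0.4946, 0.0073, -0.0128]
tcp_rot: [-179.9, -0.1, -8.6]
contact_force: [1.1, 0.0, -4.5]
opening: 0.171
grip_force: 108.6
```

```bash
python3 m.py wr7
```

```text
[ 0.4946  0.0073 -0.0128] [-179.8907   -0.0862   -8.5832] [-0.0185 -0.1022  0.0045] [ 1.0598  0.0367 -4.5201] 0.17089058513277133
wedge thick end tool y 0.0817253015554809 world [ 0.5519 -0.0841  0.041 ] x range 0.05692389071746841 0.09410635490716578
```

Emit:
step_arm([
  [[0, 0.8, 0, 0, 0, 0, 0], [0, 0.9, 0, 0, 0, 0, 0], [0, 0.8, 0, 0, 0, 0, 0], [0, 0.6, 0, 0, 0, 0, 0], [0, 0, 0, 0, 0, 0, 0]],
])

```text
t: 12.35
position: [0.4886, -0.0267, -0.0131]
tcp_rot: [-180.0, 0.0, -8.8]
contact_force: [-0.7, 2.2, -4.1]
opening: 0.17
grip_force: 108.6
```

```bash
python3 m.py wr8
```

```text
[ 0.4886 -0.0267 -0.0131] [-179.9793    0.0116   -8.8186] [ 0.4238 -0.0003  0.0827] [-0.6983  2.1816 -4.0753] 0.16973282521966018
wedge thick end tool y 0.05276040317835824 world [ 0.5542 -0.0903  0.0396] x range 0.058327109862598266 0.09459006882276874
```

Emit:
step_arm([
  [[0, -0.8, 0, 0, 0, 0, 0], [0, -0.7, 0, 0, 0, 0, 0], [0, 0.6, 0, 0, 0, 0, 0], [0, 0.8, 0, 0, 0, 0, 0], [0, 0.5, 0, 0, 0, 0, 0], [0, 0, 0, 0, 0, 0, 0]],
])

```text
t: 13.0
position: [0.4882, -0.0306, -0.0131]
tcp_rot: [-180.0, -0.0, -8.8]
contact_force: [0.6, 1.9, -4.3]
opening: 0.176
grip_force: 108.6
```

Emit:
step_arm([
  [[0, -0.8, 0, 0, 0, 0, 0], [0, -0.7, 0, 0, 0, 0, 0], [0, 0.6, 0, 0, 0, 0, 0], [0, 0.8, 0, 0, 0, 0, 0], [0, 0.4, 0, 0, 0, 0, 0], [0, 0, 0, 0, 0, 0, 0]],
])

```text
t: 13.6
position: [0.4877, -0.0328, -0.0131]
tcp_rot: [-179.9, -0.0, -8.7]
contact_force: [0.3, 3.3, -4.2]
opening: 0.171
grip_force: 108.7
```

Emit:
step_arm([
  [[0, -0.8, 0, 0, 0, 0, 0], [0, -0.7, 0, 0, 0, 0, 0], [0, 0.6, 0, 0, 0, 0, 0], [0, 0.8, 0, 0, 0, 0, 0], [0, 0.4, 0, 0, 0, 0, 0], [0, 0, 0, 0, 0, 0, 0]],
])

```text
t: 14.2
position: [0.4876, -0.0337, -0.013]
tcp_rot: [-179.8, -0.1, -8.6]
contact_force: [-0.7, 8.6, -3.7]
opening: 0.169
grip_force: 109.1
```

```bash
python3 m.py wr9
```

```text
[ 0.4876 -0.0337 -0.013 ] [-179.8108   -0.0506   -8.5681] [ 1.6723 -0.1057  0.4446] [-0.698   8.6493 -3.6971] 0.16881365389021025
wedge thick end tool y 0.05184418235391616 world [ 0.5689 -0.0985  0.0405] x range 0.05745523364219168 0.09469276654158991
```

Emit:
step_arm([
  [[0, -1.2, 0, 0, 0, 0, 0], [0, -1.2, 0, 0, 0, 0, 0], [0, 0, 0, 0, 0, 0, 0], [0, 1, 0, 0, 0, 0, 0], [0, 1.2, 0, 0, 0, 0, 0], [0, 0.4, 0, 0, 0, 0, 0], [0, 0, 0, 0, 0, 0, 0]],
])

```text
t: 14.95
position: [0.4872, -0.0344, -0.013]
tcp_rot: [-179.7, -0.1, -8.4]
contact_force: [-0.2, 13.2, -3.7]
opening: 0.176
grip_force: 109.9
```

Emit:
step_arm([
  [[0, -1.2, 0, 0, 0, 0, 0], [0, -1.2, 0, 0, 0, 0, 0], [0, 0, 0, 0, 0, 0, 0], [0, 1, 0, 0, 0, 0, 0], [0, 1.2, 0, 0, 0, 0, 0], [0, 0.4, 0, 0, 0, 0, 0], [0, 0, 0, 0, 0, 0, 0]],
])

```text
t: 15.65
position: [0.4869, -0.0349, -0.013]
tcp_rot: [-179.6, -0.1, -8.3]
contact_force: [-0.1, 15.7, -3.0]
opening: 0.174
grip_force: 110.7
```

Emit:
step_arm([
  [[0, -2, 0, 0, 0, 0, 0], [0, -2.5, 0, 0, 0, 0, 0], [0.5, -3, 0, 0, 0, 0, 0], [0.5, -3, 0, 0, 0, 0, 0], [0.5, -3, 0, 0, 0, 0, 0], [0.5, -3, 0, 0, 0, 0, 0], [0.5, -3, 0, 0, 0, 0, 0], [0.5, -2.5, 0, 0, 0, 0, 0], [0.5, -2, 0, 0, 0, 0, 0], [0.4, -0.7, 0, 0, 0, -0.06, 0], [0, 0, 0, 0, 0, -0.055, 0], [0, 0, 0, 0, 0, 0, 0]],
])

```text
t: 16.85
position: [0.5633, 0.1954, -0.0137]
tcp_rot: [179.9, 0.1, -2.3]
contact_force: [-0.7, -0.6, -4.0]
opening: 0.174
grip_force: 109.3
```

```bash
python3 - <<'E'
from h import *
np.set_printoptions(precision=4,suppress=True)
w=grab('wrist','wr10'); d=grab('side','sd10'); s=w['s']
print(s['position'],s['tcp_rot'],s['contact_force'],s['moment'])
for u,v in [(258,150),(258,250),(280,82),(345,80)]: print(world(w,u,v))
t=dict(np.load('pics/top0.npz'))
b=cv2.resize(d['color'][130:330,120:400],(420,300))
cv2.imwrite('pics/m10.png',np.hstack([cv2.resize(w['color'],(380,300)),b])[:,:,::-1])
E
```

```text
[ 0.5633  0.1954 -0.0137] [179.8886   0.0513  -2.3205] [-0.6951 -0.5572 -4.0428] [-0.0396 -0.0546  0.0497]
[0.6157 0.193  0.0372]
[0.5693 0.1948 0.0373]
[0.642  0.1834 0.0392]
[0.6415 0.1585 0.0405]
```

View pics/m10.png

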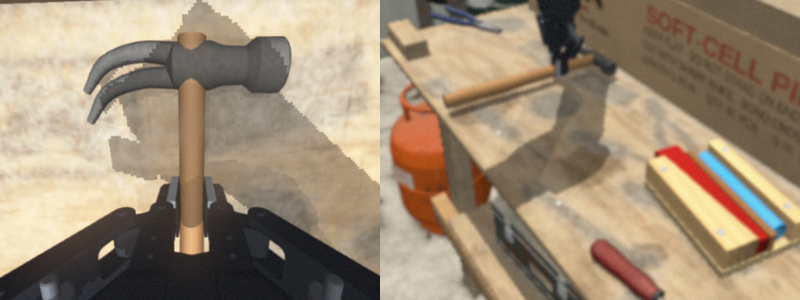

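Emit:
step_arm([
  [[0, 0, 0.5, 0, 0, 0, 0], [0, 0, 0.4, 0, 0, 0, 0], [0, 0, 0.3, 0, 0, 0, 0], [0, 0, 0.1, 0, 0, 0, 0], [0, 0, 0, 0, 0, 0, 0], [0, 0, 0, 0, 0, 0, 0]],
], force=60)

```text
t: 17.55
position: [0.5631, 0.1982, -0.0261]
tcp_rot: [-180.0, -0.0, -2.2]
contact_force: [0.3, 0.6, -4.4]
opening: 0.17
grip_force: 109.3
```

Emit:
step_arm([
  [[0, 0, 0.1, 0, 0, 0, 0], [0, 0, 0.1, 0, 0, 0, 0], [0, 0, 0, 0, 0, 0, 0]],
])

```text
t: 17.85
position: [0.5634, 0.1983, -0.0275]
tcp_rot: [-180.0, -0.0, -2.2]
contact_force: [-0.5, -0.0, 0.6]
opening: 0.171
grip_force: 110.0
```

Weight is off the gripper, so the hammer is on the bench. Release and go up.

Emit:
step_arm([
  [[0, 0, 0, 0, 0, 0, 3], [0, 0, 0, 0, 0, 0, 5], [0, 0, 0, 0, 0, 0, 6], [0, 0, 0, 0, 0, 0, 6], [0, 0, 0, 0, 0, 0, 6], [0, 0, -1, 0, 0, 0, 6], [0, 0, -2, 0, 0, 0, 6], [0, 0, -3, 0, 0, 0, 6], [0, 0, -4, 0, 0, 0, 6], [0, 0, -4, 0, 0, 0, 6], [0, 0, -3, 0, 0, 0, 6], [0, 0, 0, 0, 0, 0, 6]],
], force=60)

```text
t: 19.05
position: [0.566, 0.1998, 0.1478]
tcp_rot: [-179.8, -0.6, -2.2]
contact_force: [0.9, -0.6, 0.8]
opening: 0.702
grip_force: 0.0
```

```bash
python3 - <<'E'
from h import *
np.set_printoptions(precision=4,suppress=True)
w=grab('wrist','wr11'); d=grab('side','sd11'); t=grab('top','tp11'); s=w['s']
print(s['t'],s['position'],s['contact_force'],s['grip_force'])
o=np.zeros((600,800,3),np.uint8); o[:300,:400]=cv2.resize(w['color'],(400,300)); o[:300,400:]=cv2.resize(d['color'][120:320,120:387],(400,300))
o[300:]=cv2.resize(t['color'][150:240,280:480],(800,360))[:300]
cv2.imwrite('pics/m11.png',o[:,:,::-1])
E
```

```text
19.05 [0.566  0.1998 0.1478] [ 0.8945 -0.6331  0.8051] 0.0
```

View pics/m11.png

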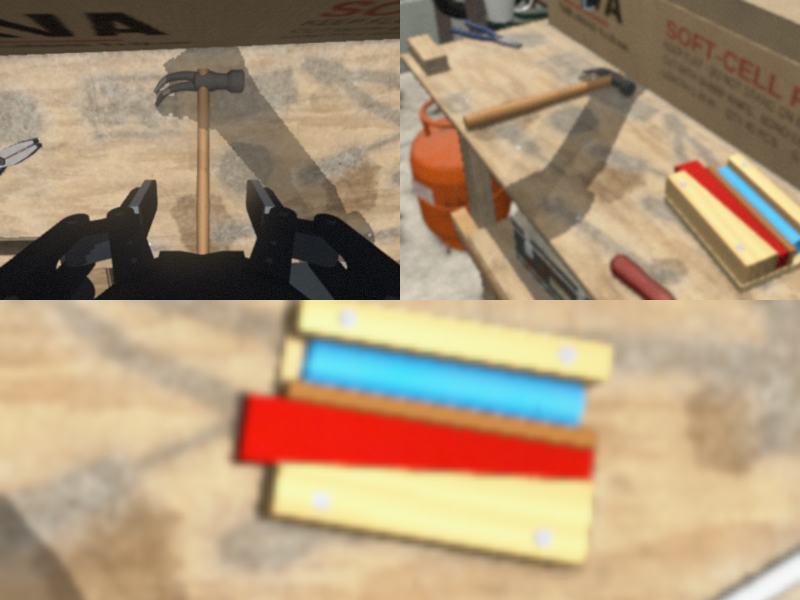

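The hammer lies flat with its head at about (205,80) in the wrist view, well clear of the cramp. In the top crop the wedge tip (593,465) is flush with the cramp's far end, and the thick end (240,430) stands about 20 mm out. I'm handing it in.

```bash
python3 -c "
from rig import finish_job
print(finish_job())"
```

```text
the job is handed in; nothing more can be done
None
```

I tapped the wedge home with the hammer (tip flush with the cramp's far end, no further movement on the last taps), laid the hammer flat on the bench well clear of the cramp, and handed the job in at about 19 s; the gripper never touched the wedge.

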